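Pack the brass calibration weights into their case

TASK

Pack the brass calibration weights into the black case: stand each one upright in the middle of the felt pad of its own ring colour. The steel weight with the blue ring that someone left in the case does not belong there: take it out and set it gently, upright, in the middle of the balance's pan. Leave the steel weight with the red ring and the loupe where they are, and knock no weight over.

Things in the scene. Friction and masses are not known exactly. Their poses are not given: they have to be found in the camera images.
- brass_red: brass weight with a red enamel ring round its shoulder: upright cylinder 38 mm in diameter and 52 mm high, plus a brass knob (18 mm wide, 15 mm tall) on top; about 500 g. Grip it round the cylinder. Stands on the desk in front of the case. Origin: centre of its underside, z up.
- brass_blue: brass weight with a blue enamel ring round its shoulder: upright cylinder 32 mm in diameter and 44 mm high, plus a brass knob (18 mm wide, 15 mm tall) on top; about 300 g. Grip it round the cylinder. Stands on the desk in front of the case. Origin: centre of its underside, z up.
- brass_green: brass weight with a green enamel ring round its shoulder: upright cylinder 26 mm in diameter and 36 mm high, plus a brass knob (18 mm wide, 15 mm tall) on top; about 160 g. Grip it round the cylinder. Stands on the desk in front of the case. Origin: centre of its underside, z up.
- steel_red: steel weight with a red enamel ring round its shoulder: upright cylinder 38 mm in diameter and 52 mm high, plus a steel knob (18 mm wide, 15 mm tall) on top; about 470 g. Grip it round the cylinder. Stands on the desk among the brass ones; to be left alone. Origin: centre of its underside, z up.
- steel_blue: steel weight with a blue enamel ring round its shoulder: upright cylinder 32 mm in diameter and 44 mm high, plus a steel knob (18 mm wide, 15 mm tall) on top; about 280 g. Grip it round the cylinder. Stands in the middle compartment of the case, on whichever felt lies there. Origin: centre of its underside, z up.
- felt_red: red felt pad, 64 mm square, top 8 mm above the desk, fixed near the middle of one of the three compartments (inside 98 mm along x, 89 mm along y, in a row along y, 93 mm apart, colours in any order) of a fixed open black case (106 x 285 mm, walls 4 mm thick, rim 14 mm above the desk). Origin: centre of the pad's underside, 5 mm above the desk; x and y along the case's sides.
- felt_blue: blue felt pad, 64 mm square, top 8 mm above the desk, fixed near the middle of one of the three compartments (inside 98 mm along x, 89 mm along y, in a row along y, 93 mm apart, colours in any order) of a fixed open black case (106 x 285 mm, walls 4 mm thick, rim 14 mm above the desk). Origin: centre of the pad's underside, 5 mm above the desk; x and y along the case's sides.
- felt_green: green felt pad, 64 mm square, top 8 mm above the desk, fixed near the middle of one of the three compartments (inside 98 mm along x, 89 mm along y, in a row along y, 93 mm apart, colours in any order) of a fixed open black case (106 x 285 mm, walls 4 mm thick, rim 14 mm above the desk). Origin: centre of the pad's underside, 5 mm above the desk; x and y along the case's sides.
- balance: white and blue electronic balance, fixed on the desk. Its round bare metal pan, 110 mm in diameter, is rigid and level with its top 70 mm above the desk; the origin lies on the desk straight below the pan's centre, z up. The housing reaches 130 mm from the origin along its own -x (display side, roughly towards the robot), 70 mm along +x and 80 mm either way along y, and is 54 mm high.
- loupe: small folding loupe lying on the desk at the right end of the row: a dark metal case 36 x 26 x 14 mm with a round black lens holder (26 mm across) swung out at its own +x end, 61 mm long overall. Origin under the centre of the metal case. To be left alone.
There are look-alikes about, which are no part of the job. Leave any purple look-alike of the brass_blue alone. What is shaped like the brass_red but pink or purple is not meant.

How it is judged:
By the outcome, as a careful person would: the job done as asked, in the order asked, and still so for the second after the job is handed in, with the robot touching nothing.
It also fails if it takes over 112 s, if anything falls off the work surface, if the arm or the gripper's body presses on something with over 40 N, if the wrist force passes 120 N, or if a joint passes its speed limit or range.

ROBOT

A 7-joint arm with a two-finger parallel gripper is mounted at the origin on the work surface. World frame = base frame: x ahead of the robot, y to its left, z up, the work surface at z = 0. Lengths are in m, angles in rad, forces in N, time in s.
With the tool pointing down it reaches from about 0.425 to 0.925 m from the base axis. Payload 6.8 kg.
Tool frame: the origin (TCP) lies midway between the tips of the shut fingers; the grasp point (between the pads) lies 19 mm behind it; z points along the fingers, x is the direction in which the jaws open and shut, and the axes are right-handed (so a half turn about z gives the same grasp; the last joint's range is limited). The gripper opens to 85 mm and grips with 20 to 120 N. Pads are 22 mm wide; open, the fingers measure 114 mm over their backs; the gripper's body (76 mm by 85 mm) begins 54 mm behind the grasp point. The pads swing forward as they close: fully open they stand 13 mm farther back than shut.
Start: joints at [1.121, 0.477, 0.022, 1.555, -0.011, 1.109, -0.083], TCP at [0.226, -0.636, 0.231] pointing down, gripper open.
Joint ranges: [-2.96, 2.96], [-0.34, 2.1], [-1.41, 1.46], [0.24, 2.44], [-1.37, 4.51], [0.17, 1.92], [-2.96, 2.96]. Speed limits (rad/s): [2.39, 2.39, 3.14, 3.14, 3.14, 3.14, 3.14].

INTERFACE

Orientations are given as a unit quaternion [w, x, y, z].
In Python, from station import bot, imaging, nets gives the robot as it stands. The module is installed in compiled form; this text tells all that it offers.
- The arm moves only by the tool apply_moves, never from a script. Its argument "moves" is text: rows parted by semicolons, each of 7 numbers parted by spaces: the gripper command: -1 is fully open, 1 is shut, values between are in proportion, then the shift along the tool's x, y, z normalised to -1 to 1, where 1 is 120 mm, then the turn, a rotation vector about the tool's x, y, z normalised to -1 to 1, where 1 is 4 degrees. In form: hand dx dy dz rx ry rz; .... A call has 1 to 12 rows; each row shifts and turns the commanded pose from where the row before left it, along the tool's axes as they then stand; what a row does not reach is not made up. A row lasts 1/12 s, in which the tool goes at most 41.7 mm and 7.16 degrees, less where a joint would pass 70% of its speed; a pose out of reach is approached as far as the arm can. A call with a number of a shift or a turn outside -1 to 1 is refused whole. A call with a gripper value outside its range is refused whole. The fingers move at their own pace and stop on an object; "force" is the grip in N (left out, the last holds). Time passes only in rows, so rows that do not move let the fingers close. It gives the time, the measured TCP pose, the force and the opening at its end, in the units of the state.
- bot.get_obs(): the state, without advancing time (a new reading comes with each control period).
- imaging.read_camera(name): name is "scene" or "top" or "wrist"; returns a dict with "image" (384x512x3 uint8, red, green, blue), "fx", "fy", "cx", "cy" (pixels), "dist_coeffs" ([k1, k2, p1, p2, k3] as OpenCV has them; the pictures are not rectified), "view" (4x4, takes a point from world to camera coordinates); the wrist camera has in their place "mount" (4x4, takes a point from camera to tool coordinates, whose origin is the TCP and whose axes are the tool frame's). Camera axes: x right, y down, z forward; pixel columns grow to the right and rows downward; lengths in m; the calibration is good to about 2 mm. A picture is of the moment at which its call begins: read the wrist's pose just before it. There is no depth.
- bot.hand_in(): hands the job in, once; it reports no verdict.
Trained networks look in a picture, given as the dict that the camera call returned (one of the last four; its "shot" number tells which), for a name from the list of things; names that differ only in an ending like _2 or _b are one class to them, and where a whole thing is asked for, a point or a joint stands for the part that bears it (a point fixed in the world has none). Each returns a list of dicts, best first, with "score" (0 to 1); they miss things now and then, are a little off and sometimes report something else, mostly with a low value. They report only what shows in the picture. A call takes as long as a camera call. They do not tell look-alikes from the thing itself.
- nets.spot_in(picture, name): "rect" ([left, top, right, bottom] in pixels, round what is visible of it).
- nets.outline_of(picture, name): "region" (384x512 bool, what is visible of it) and "rect" ([left, top, right, bottom] in pixels, round what is visible of it).
- nets.spot_point(picture, name): "location" ([column, row] in pixels: a listed point, or the origin of a listed thing).
The state is a dict: "t": time; "q": joint angles; "joint_vel": joint speeds; "joint_torque": joint torques, N m; "eef_pos": TCP position; "tool_rot": TCP orientation; "contact_force": force on the tool from outside, world axes, zero at the start; "torque": the same for the moment, N m; "gripper_width": opening from 0.0 (shut) to 1.0 (fully open).
Only numpy, scipy, OpenCV 4.12 (cv2) and the standard library are available. Lean on these libraries where they do the work, as an engineer would, in place of code of your own. Each camera call takes 0.05 s, during which the arm holds its last target.

## Working session

There is one attempt and no reset: what is moved stays moved. The work goes in short steps, Python scripts to look and compute and a tool call to move; the robot and the scene stay as the last step left them, time stands still between calls to the robot, and variables do not carry over. Pictures are saved under pics/ and viewed, and the job is handed in when it is done.

Besides the shell and the picture viewer there is one more tool, called after "Request:" as name(argument=value, ...) on one line, values as JSON. apply_moves: Moves the arm, as the interface text tells. Scaled input: -1 to 1 covers 120 mm each way for a shift and 4 degrees each way for a turn. Its arguments: {"type":"object","properties":{"moves":{"type":"string"},"force":{"type":"number"}},"required":["moves"]}

```bash
mkdir -p pics; ls
python3 - <<'E'
from station import bot, imaging, nets
import cv2
o=bot.get_obs()
for k,v in o.items(): print(k,v)
for n in ["scene","top","wrist"]:
    p=imaging.read_camera(n)
    cv2.imwrite(f"pics/{n}0.png",p["image"][:,:,::-1])
    print(n,{k:v for k,v in p.items() if k!="image"})
E
```

```text
pics
t 0.0
q [ 1.12091144  0.47784135  0.02230879  1.55648491 -0.01146301  1.10931383
 -0.08311766]
joint_vel [ 0.00019983 -0.00179168  0.00176905  0.00088216  0.00105705 -0.00162854
 -0.00091286]
joint_torque [ 1.91231034e-04 -5.96454549e+01  1.60784896e+00 -2.81193495e+01
  1.22398627e-02  9.42255661e-03  3.00949132e-07]
eef_pos [ 0.22602381 -0.63537761  0.23028336]
tool_rot [-4.84474607e-04  8.17071869e-01 -5.76535029e-01 -8.28511505e-04]
contact_force [ 0.25314063 -0.60212561  0.34029992]
torque [ 0.06078353  0.02681523 -0.02537713]
gripper_width 0.9995625375632115
scene {'fx': 409.6354813559614, 'fy': 409.6354813559614, 'cx': 259.2885024901797, 'cy': 194.24477947344192, 'dist_coeffs': array([0.00857743, 0.        , 0.        , 0.        , 0.        ]), 'view': array([[-0.6634179 ,  0.74802106, -0.01847118,  0.35251655],
       [ 0.48491516,  0.41100753, -0.77196509, -0.21527495],
       [-0.56985435, -0.52109242, -0.6353965 ,  1.31645835],
       [ 0.        ,  0.        ,  0.        ,  1.        ]]), 'shot': 1}
top {'fx': 467.530428678015, 'fy': 467.530428678015, 'cx': 256.1705
[... 247 characters left out ...]
67421],
       [ 0.06086594, -0.01220074, -0.99807138,  1.2341396 ],
       [ 0.        ,  0.        ,  0.        ,  1.        ]]), 'shot': 2}
wrist {'fx': 276.203883043998, 'fy': 276.203883043998, 'cx': 251.68068420915876, 'cy': 195.59246247716132, 'dist_coeffs': array([-0.05831882,  0.        ,  0.        ,  0.        ,  0.        ]), 'mount': array([[ 9.99999943e-01, -1.48850835e-05, -3.38581855e-04,
         1.33690980e-05],
       [ 1.06964352e-04,  9.61834004e-01,  2.73633583e-01,
        -6.93031328e-02],
       [ 3.21586482e-04, -2.73633604e-01,  9.61833950e-01,
        -1.43169882e-01],
       [ 0.00000000e+00,  0.00000000e+00,  0.00000000e+00,
         1.00000000e+00]]), 'shot': 3}
```

View pics/top0.png

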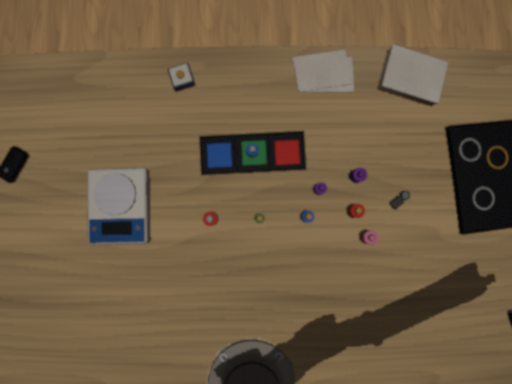

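View pics/scene0.png

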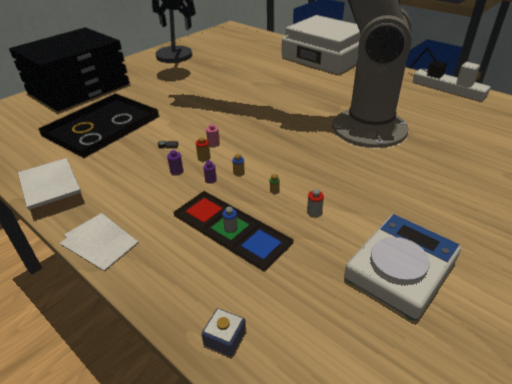

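```bash
cat > h.py <<'E'
import numpy as np, cv2
from station import bot, imaging, nets
from scipy.spatial.transform import Rotation as R
N=["brass_red","brass_blue","brass_green","steel_red","steel_blue","felt_red","felt_blue","felt_green","balance","loupe"]
def pose(o=None):
    o=o or bot.get_obs(); T=np.eye(4); q=o["tool_rot"]
    T[:3,:3]=R.from_quat([q[1],q[2],q[3],q[0]]).as_matrix(); T[:3,3]=o["eef_pos"]; return T
def cam(n):
    T=pose(); p=imaging.read_camera(n)
    p["c2w"]=np.linalg.inv(p["view"]) if "view" in p else T@p["mount"]
    p["K"]=np.array([[p["fx"],0,p["cx"]],[0,p["fy"],p["cy"]],[0,0,1.]])
    return p
def onz(p,uv,z):
    a=cv2.undistortPoints(np.array([[uv]],float),p["K"],p["dist_coeffs"])[0,0]
    d=p["c2w"][:3,:3]@[a[0],a[1],1]; o=p["c2w"][:3,3]
    return (o+d*(z-o[2])/d[2])[:2]
def proj(p,X):
    w=np.linalg.inv(p["c2w"]); r=cv2.Rodrigues(w[:3,:3])[0]
    return cv2.projectPoints(np.atleast_2d(np.array(X,float)),r,w[:3,3],p["K"],p["dist_coeffs"])[0][:,0]
def save(p,n,s=1): cv2.imwrite(f"pics/{n}.png",cv2.resize(p["image"][:,:,::-1],None,fx=s,fy=s))
def tcpmove(dx,dy,dz):
    """world delta (m) -> tool delta mm"""
    return pose()[:3,:3].T@np.array([dx,dy,dz])*1000
E
python3 - <<'E'
from h import *
for c in ["top","scene"]:
    p=cam(c)
    for n in N:
        z=0 if n[:4]!="felt" else .005
        if n=="steel_blue": z=.008
        for r in nets.spot_point(p,n)[:4]:
            print(c,n,round(r["score"],2),np.round(r["location"],1),np.round(onz(p,r["location"],z),4))
E
```

```text
top brass_red 0.77 [353.9 209.3] [ 0.4603 -0.2858]
top brass_red 0.73 [355.1 178.5] [ 0.5444 -0.2915]
top brass_red 0.46 [364.1 238.5] [ 0.3803 -0.3122]
top brass_blue 0.49 [315.7 186.4] [ 0.5242 -0.1823]
top brass_blue 0.47 [306.3 214.8] [ 0.4474 -0.1551]
top brass_green 0.66 [259.8 217.8] [ 0.4412 -0.029 ]
top steel_red 0.68 [210.4 219.4] [0.4387 0.1044]
top steel_red 0.67 [216.4 157.8] [0.6059 0.0866]
top steel_blue 0.67 [250.7 151.3] [ 0.6212 -0.0069]
top felt_red 0.69 [288.3 148.6] [ 0.6278 -0.1092]
top felt_green 0.91 [254.  152.5] [ 0.6182 -0.0158]
top balance 0.91 [118.3 195.7] [0.5062 0.3564]
top loupe 0.53 [396.1 200.6] [ 0.4822 -0.4046]
top loupe 0.35 [306.7 215.8] [ 0.4447 -0.1561]
scene brass_red 0.85 [200.4 158.1] [ 0.4684 -0.2861]
scene brass_red 0.75 [174.4 171.9] [ 0.5616 -0.2911]
scene brass_red 0.49 [216.9 141.3] [ 0.3734 -0.3155]
scene brass_red 0.32 [393.6 282.4] [0.516  0.3533]
scene brass_blue 0.52 [207.3 182.8] [ 0.5359 -0.1837]
scene brass_blue 0.51 [241.8 175.5] [ 0.4518 -0.135 ]
scene brass_green 0.64 [270.1 189.3] [ 0.4477 -0.0361]
scene steel_red 0.58 [312.7 208.6] [0.4376 0.0943]
scene steel_blue 0.62 [230.8 225.2] [ 0.618  -0.0128]
scene felt_blue 0.63 [262.6 243.2] [0.611  0.0807]
scene felt_blue 0.6 [231.5 227.3] [ 0.6199 -0.0088]
scene felt_green 0.57 [231.8 225.4] [ 0.6148 -0.0128]
scene felt_green 0.57 [237.  172.3] [ 0.4544 -0.1506]
scene balance 0.8 [393.4 279.9] [0.5104 0.35  ]
scene balance 0.31 [313.3 209.2] [0.4385 0.0967]
```

```bash
cat >> h.py <<'E'
def felts(p,dbg=0):
    hsv=cv2.cvtColor(p["image"],cv2.COLOR_RGB2HSV); out={}
    # plausible window
    for n,(a,b) in dict(red=(170,8),green=(45,80),blue=(100,125)).items():
        h,s,v=cv2.split(hsv)
        m=((h>=a)|(h<=b)) if a>b else ((h>=a)&(h<=b))
        m=(m&(s>120)&(v>50)).astype(np.uint8)
        k,l,st,ce=cv2.connectedComponentsWithStats(m)
        best=[]
        for i in range(1,k):
            if st[i,4]<60: continue
            c=cv2.findContours((l==i).astype(np.uint8),cv2.RETR_EXTERNAL,cv2.CHAIN_APPROX_NONE)[0][0][:,0]
            w=np.array([onz(p,q,.008) for q in c],np.float32)*1000
            (cx,cy),(x,y),ang=cv2.minAreaRect(w)
            if 45<min(x,y)<80 and max(x,y)<85: best.append((np.round([cx,cy],1),round(x,1),round(y,1),round(ang,1)))
        out[n]=best
    return out
E
python3 - <<'E'
from h import *
for c in ["top","scene"]: print(c,felts(cam(c)))
E
```

```text
top {'red': [(array([ 618.2, -105.2]), 70.6, 71.1, 89.4)], 'green': [(array([618. , -14.6]), 66.7, 66.6, 3.1)], 'blue': [(array([613.,  79.]), 70.0, 69.6, 2.4)]}
scene {'red': [(array([ 620.8, -104.2]), 70.6, 70.9, 2.4)], 'green': [(array([621. , -13.3]), 66.2, 66.1, 2.5)], 'blue': [(array([615.5,  79.5]), 67.4, 67.3, 2.5)]}
```

Request:
apply_moves(moves="-1 0 0 -0.15 0 0 0.98;-1 0 0 -0.15 0 0 0.98;-1 0 0 -0.15 0 0 0.98;-1 0 0 -0.15 0 0 0.98;-1 0 0 -0.15 0 0 0.98;-1 0 0 0 0 0 0")

```text
t: 1.85
eef_pos: [0.2269, -0.6376, 0.3257]
tool_rot: [-0.001, -0.706, 0.708, -0.003]
contact_force: [-0.4, -0.8, 0.5]
gripper_width: 1.001
```

Request:
apply_moves(moves="-1 -0.258 -0.173 0 0 0 0;-1 -0.258 -0.173 0 0 0 0;-1 -0.258 -0.173 0 0 0 0;-1 -0.258 -0.173 0 0 0 0;-1 -0.258 -0.173 0 0 0 0;-1 -0.258 -0.173 0 0 0 0;-1 -0.258 -0.173 0 0 0 0;-1 -0.258 -0.173 0 0 0 0;-1 -0.258 -0.173 0 0 0 0;-1 -0.258 -0.173 0 0 0 0;-1 -0.258 -0.173 0 0 0 0;-1 -0.258 -0.173 0 0 0 0")

```text
t: 2.85
eef_pos: [0.4759, -0.2628, 0.3208]
tool_rot: [0.0, 0.707, -0.707, -0.0]
contact_force: [-0.1, -0.9, -0.4]
gripper_width: 0.995
```

Request:
apply_moves(moves="-1 -0.258 -0.173 0 0 0 0;-1 -0.258 -0.173 0 0 0 0;-1 -0.258 -0.173 0 0 0 0;-1 -0.258 -0.173 0 0 0 0;-1 -0.258 -0.173 0 0 0 0;-1 -0.258 -0.173 0 0 0 0;-1 0 0 0 0 0 0;-1 0 0 0 0 0 0")

```text
t: 3.52
eef_pos: [0.6007, -0.0758, 0.3203]
tool_rot: [-0.0, 0.709, -0.705, -0.001]
contact_force: [-0.4, -1.8, -0.2]
gripper_width: 0.998
```

Run:
```python
from h import *
print(np.round(pose(),3))
p=cam("wrist"); save(p,"w1",1.5); print(felts(p))
for n in N:
    z={"f":.005}.get(n[0],0)
    if n=="steel_blue": z=.008
    for r in nets.spot_point(p,n)[:3]:
        print(n,round(r["score"],2),np.round(r["location"],1),np.round(onz(p,r["location"],z),4))
print(bot.get_obs()["t"])
```

```text
[[ 0.006 -1.    -0.001  0.601]
 [-1.    -0.006  0.001 -0.076]
 [-0.001  0.001 -1.     0.32 ]
 [ 0.     0.     0.     1.   ]]
{'red': [(array([ 620.1, -105.7]), 67.8, 64.8, 2.7)], 'green': [], 'blue': [(array([615. ,  78.9]), 68.0, 68.1, 2.3)]}
brass_red 0.63 [367.2 235.9] [ 0.4619 -0.2888]
brass_red 0.63 [372.5 190.1] [ 0.5491 -0.2874]
brass_red 0.44 [375.7 269.4] [ 0.3918 -0.3148]
brass_blue 0.56 [293.2 244.1] [ 0.4453 -0.1527]
brass_blue 0.56 [315.6 208. ] [ 0.5156 -0.189 ]
steel_red 0.45 [158.2 242.3] [0.4467 0.0969]
steel_blue 0.58 [212.8 147.1] [ 0.6222 -0.0114]
felt_red 0.9 [271.4 148.6] [ 0.62   -0.1076]
felt_blue 0.79 [156.4 152.8] [0.6123 0.0837]
balance 0.58 [ 18.5 210.1] [0.5069 0.3581]
balance 0.23 [213.7 146.3] [ 0.6227 -0.0119]
loupe 0.58 [430.2 225.3] [ 0.4828 -0.4059]
4.0667
```

View pics/w1.png

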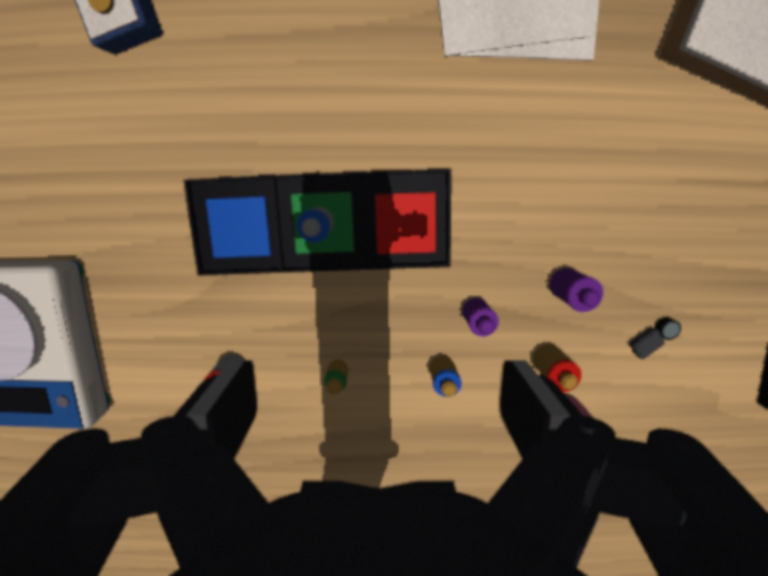

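```bash
cat >> h.py <<'E'
DIM=dict(brass_red=(.019,.052),brass_blue=(.016,.044),brass_green=(.013,.036),steel_red=(.019,.052),steel_blue=(.016,.044))
def sil(p,n,x,y,z0,S=8):
    r,h=DIM[n]; t=np.linspace(0,2*np.pi,40); im=np.zeros((384*S//1,512*S),np.uint8)
    for rr,a,b in ((r,0,h),(.009,h,h+.015)):
        X=np.vstack([np.c_[x+rr*np.cos(t),y+rr*np.sin(t),0*t+z0+q] for q in (a,b)])
        u=(proj(p,X)+.5)*S
        cv2.fillConvexPoly(im,cv2.convexHull(u.astype(np.int32)),1)
    m=cv2.moments(im,True); return np.array([m["m10"]/m["m00"],m["m01"]/m["m00"]])/S-.5, m["m00"]/S/S
def fit(p,n,xy,z0,maxd=.03):
    best=None
    for r in nets.outline_of(p,n):
        reg=r["region"].astype(np.uint8); m=cv2.moments(reg,True)
        if m["m00"]<10: continue
        c=np.array([m["m10"],m["m01"]])/m["m00"]; q=np.array(xy,float)
        for _ in range(4):
            s,A=sil(p,n,*q,z0,4); z=z0+DIM[n][1]/2
            q=q+onz(p,c,z)-onz(p,s,z)
        d=np.linalg.norm(q-xy)
        if d<maxd and (best is None or d<best[0]): best=(d,q,m["m00"]/A,r["score"])
    return best
W0=dict(brass_red=(.463,-.287),brass_blue=(.448,-.152),brass_green=(.443,-.031),steel_red=(.438,.1),steel_blue=(.62,-.011))
E
python3 - <<'E'
from h import *
for c in ["wrist","top","scene"]:
    p=cam(c)
    for n in W0:
        b=fit(p,n,W0[n],.008 if n=="steel_blue" else 0)
        if b: print(c,n,np.round(b[1],4),"area ratio",round(b[2],2),round(b[3],2))
print(bot.get_obs()["t"])
E
```

```text
wrist brass_red [ 0.459 -0.285] area ratio 0.9 0.78
wrist brass_blue [ 0.4443 -0.1549] area ratio 0.98 0.73
wrist brass_green [ 0.4425 -0.0268] area ratio 0.88 0.55
wrist steel_red [0.4588 0.1044] area ratio 0.14 0.42
wrist steel_blue [ 0.6216 -0.0095] area ratio 0.97 0.69
top brass_red [ 0.4582 -0.2927] area ratio 0.57 0.52
top brass_green [ 0.4412 -0.0278] area ratio 0.82 0.61
top steel_red [0.4409 0.1008] area ratio 0.94 0.53
scene brass_red [ 0.4617 -0.2779] area ratio 0.85 0.62
scene brass_blue [ 0.4478 -0.15  ] area ratio 0.89 0.56
scene brass_green [ 0.4425 -0.0245] area ratio 0.73 0.74
scene steel_red [0.4435 0.1039] area ratio 0.95 0.94
scene steel_blue [ 0.6231 -0.0081] area ratio 0.87 0.69
4.9667
```

Request:
apply_moves(moves="-0.4 -0.08 -0.025 0.238 0 0 0;-0.4 -0.08 -0.025 0.238 0 0 0;-0.4 -0.08 -0.025 0.238 0 0 0;-0.4 -0.08 -0.025 0.238 0 0 0;-0.4 -0.08 -0.025 0.238 0 0 0;-0.4 -0.08 -0.025 0.238 0 0 0;-0.4 -0.08 -0.025 0.238 0 0 0;-0.4 0 0 0 0 0 0;-0.4 0 0 0 0 0 0")

```text
t: 5.72
eef_pos: [0.6202, -0.0112, 0.1204]
tool_rot: [0.001, 0.707, -0.707, -0.001]
contact_force: [0.6, 0.7, 0.6]
gripper_width: 0.699
```

Run:
```python
from h import *
o=bot.get_obs();print(o["eef_pos"],o["gripper_width"])
p=cam("wrist"); save(p,"w2",1.5); print(felts(p))
n="steel_blue"
b=fit(p,n,W0[n],.008)
if b: print(n,np.round(b[1],4),"area ratio",round(b[2],2),round(b[3],2))
T=pose(); print("tool mm", tcpmove(*(np.r_[b[1],.016]-T[:3,3])))
```

```text
[ 0.6201671  -0.01121627  0.12039736] 0.6989486787253996
{'red': [(array([ 619.9, -105.4]), 67.0, 66.9, 2.6)], 'green': [(array([619.9, -14.9]), 65.7, 64.2, 2.2)], 'blue': [(array([614.7,  79.1]), 67.0, 66.5, 2.3)]}
steel_blue [ 0.6214 -0.0107] area ratio 1.01 0.95
tool mm [ -1.78709291   1.121626   107.20349131]
```

View pics/w2.png

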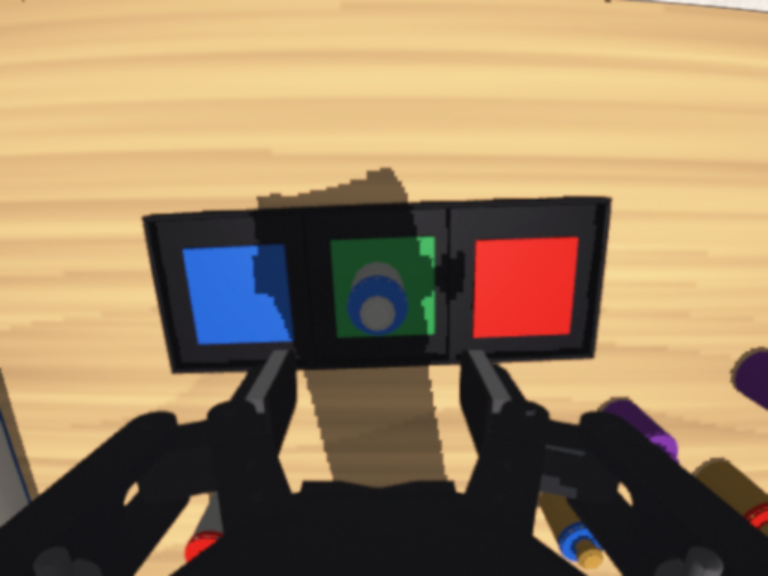

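Request:
apply_moves(moves="-0.4 -0.005 -0.008 0.2 0 0 0;-0.4 0 0 0.2 0 0 0;-0.4 0 0 0.2 0 0 0;-0.4 0 0 0.15 0 0 0;-0.4 0 0 0.08 0 0 0;-0.4 0 0 0.04 0 0 0;-0.4 0 0 0 0 0 0;-0.4 0 0 0 0 0 0")

```text
t: 6.48
eef_pos: [0.6233, -0.0112, 0.0186]
tool_rot: [0.001, -0.707, 0.707, -0.001]
contact_force: [0.0, -0.0, 0.4]
gripper_width: 0.704
```

Request:
apply_moves(moves="0.6 0 0 0 0 0 0;0.6 0 0 0 0 0 0;0.6 0 0 0 0 0 0;0.6 0 0 0 0 0 0;0.6 0 0 0 0 0 0;0.6 0 0 0 0 0 0", force=50)

```text
t: 6.98
eef_pos: [0.6231, -0.0109, 0.0185]
tool_rot: [0.001, -0.707, 0.707, -0.001]
contact_force: [-1.2, -0.6, 5.8]
gripper_width: 0.353
```

Request:
apply_moves(moves="0.6 0 0 -0.05 0 0 0;0.6 0 0 -0.15 0 0 0;0.6 0 0 -0.25 0 0 0;0.6 0 0 -0.3 0 0 0;0.6 0 0 -0.3 0 0 0;0.6 0 0 -0.2 0 0 0;0.6 0 0 -0.1 0 0 0;0.6 0 0 0 0 0 0")

```text
t: 7.65
eef_pos: [0.6237, -0.0109, 0.1822]
tool_rot: [0.002, -0.707, 0.707, -0.002]
contact_force: [1.1, 0.0, -2.9]
gripper_width: 0.364
```

Request:
apply_moves(moves="0.6 -0.1 0.03 0 0 0 0;0.6 -0.2 0.06 0 0 0 0;0.6 -0.3 0.1 0 0 0 0;0.6 -0.3 0.1 0 0 0 0;0.6 -0.3 0.1 0 0 0 0;0.6 -0.3 0.1 0 0 0 0;0.6 -0.3 0.1 0 0 0 0;0.6 -0.3 0.1 0 0 0 0;0.6 -0.3 0.1 0 0 0 0;0.6 -0.3 0.1 0 0 0 0;0.6 -0.2 0.06 0 0 0 0;0.6 -0.1 0.03 0 0 0 0")

```text
t: 8.65
eef_pos: [0.4996, 0.3539, 0.1763]
tool_rot: [0.002, 0.709, -0.705, -0.002]
contact_force: [0.7, 0.6, -3.1]
gripper_width: 0.356
```

Run:
```python
from h import *
o=bot.get_obs();print(o["eef_pos"],o["gripper_width"],o["contact_force"])
for c in ["wrist","top","scene"]:
    p=cam(c); save(p,c+"3",1.5)
    for r in nets.spot_point(p,"balance")[:2]: print(c,r["score"],onz(p,r["location"],0))
```

```text
[0.49963566 0.35387618 0.17625749] 0.35602603125431226 [ 0.68568663  0.60594234 -3.0623261 ]
wrist 0.64 [0.50977303 0.34981296]
top 0.6 [0.50607963 0.34776323]
scene 0.66 [0.50925168 0.35096055]
```

View pics/wrist3.png

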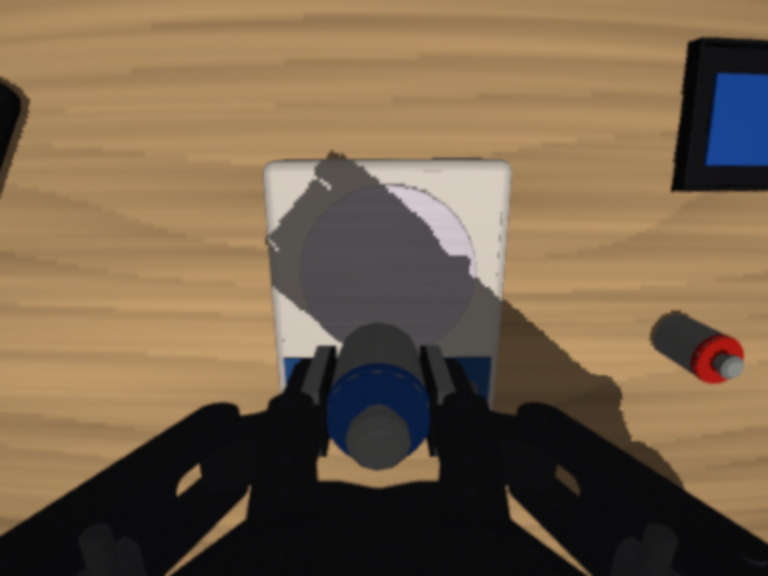

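View pics/top3.png

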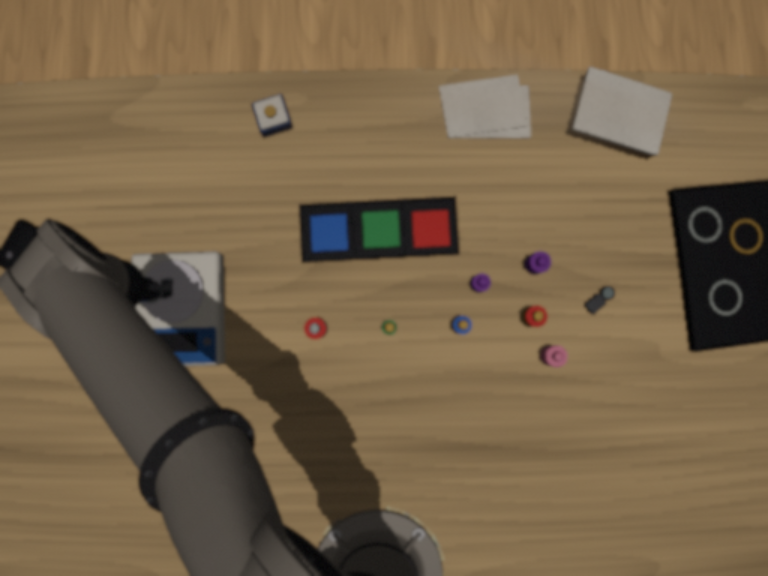

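Run:
```python
from h import *
from scipy.optimize import least_squares
p=cam("wrist")
pts=np.array([[300,268],[477,268],[395,183],[437,196],[466,229],[318,215],[307,240],[474,290]])/1.5-.17
w=np.array([onz(p,u,.07) for u in pts])
f=least_squares(lambda a:np.hypot(*(w-a[:2]).T)-.055,[.5,.35]); print("wrist",f.x,np.round(f.fun*1000,1))
q=np.array([cv2.imread("pics/top0.png")])[0]
t=cam("top"); s=cam("scene")
# ellipse of pan projected for overlay on initial images
a=np.linspace(0,2*np.pi,60)
for nm,c in(("top0",t),("scene0",s)):
    im=cv2.imread(f"pics/{nm}.png"); X=np.c_[f.x[0]+.055*np.cos(a),f.x[1]+.055*np.sin(a),0*a+.07]
    u=proj(c,X); m=u.mean(0).astype(int); x0,y0=m-45
    x0=max(x0,0);cr=cv2.resize(im[y0:y0+90,x0:x0+90],None,fx=6,fy=6,interpolation=cv2.INTER_CUBIC)
    for k in (u-[x0,y0]+.5)*6: cv2.circle(cr,tuple(k.astype(int)),1,(0,0,255),-1)
    cv2.imwrite(f"pics/pan_{nm}.png",cr)
```

```text
wrist [0.51575226 0.33959416] [ 0.   0.1 -0.1  0.2 -0.6  0.8 -0.9  0. ]
```

View pics/pan_top0.png

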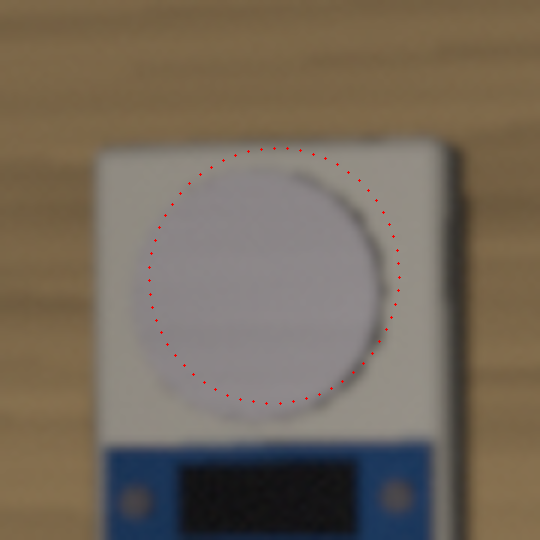

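View pics/pan_scene0.png

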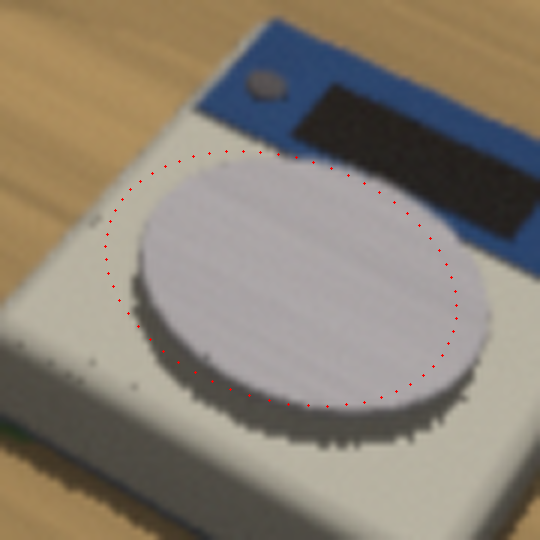

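Run:
```python
from h import *
print(pose()[:3,3])
p=cam("wrist"); save(p,"w4",1.5)
a=np.linspace(0,2*np.pi,90)
from scipy.optimize import minimize
# edge-based fit of the pan circle in initial top/scene images
t=cam("top"); s=cam("scene")
for nm,c in(("top0",t),("scene0",s)):
    g=cv2.GaussianBlur(cv2.cvtColor(cv2.imread(f"pics/{nm}.png"),cv2.COLOR_BGR2LAB),(0,0),.7).astype(np.float32)
    def f(v):
        val=0
        smp=[]
        for r in (.051,.058):
            u=proj(c,np.c_[v[0]+r*np.cos(a),v[1]+r*np.sin(a),0*a+.07]).astype(np.float32)
            smp.append(cv2.remap(g,u[None,:,0],u[None,:,1],cv2.INTER_LINEAR)[0])
        return -np.minimum(np.linalg.norm(smp[0]-smp[1],axis=1),8).sum()
    bb=min(((f((x,y)),x,y) for x in np.arange(.495,.525,.001) for y in np.arange(.335,.37,.001)))
    print(nm,bb)
    im=cv2.imread(f"pics/{nm}.png"); X=np.c_[bb[1]+.055*np.cos(a),bb[2]+.055*np.sin(a),0*a+.07]
    u=proj(c,X); m=u.mean(0).astype(int); x0,y0=m-30
    cr=cv2.resize(im[y0:y0+60,x0:x0+60],None,fx=6,fy=6,interpolation=cv2.INTER_CUBIC)
    for k in (u-[x0,y0]+.5)*6: cv2.circle(cr,tuple(k.astype(int)),1,(0,0,255),-1)
    globals()[nm]=cr
cv2.imwrite("pics/pan2.png",np.hstack([top0,scene0]))
```

```text
[0.5053326  0.34738566 0.17876476]
top0 (np.float32(-557.28265), np.float64(0.507), np.float64(0.34600000000000003))
scene0 (np.float32(-720.0), np.float64(0.509), np.float64(0.34800000000000003))
```

View pics/pan2.png

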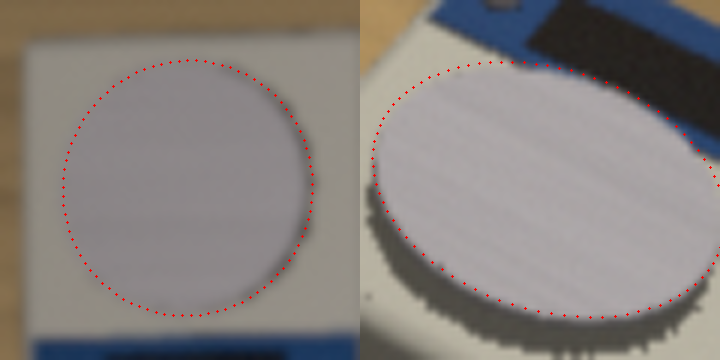

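View pics/w4.png

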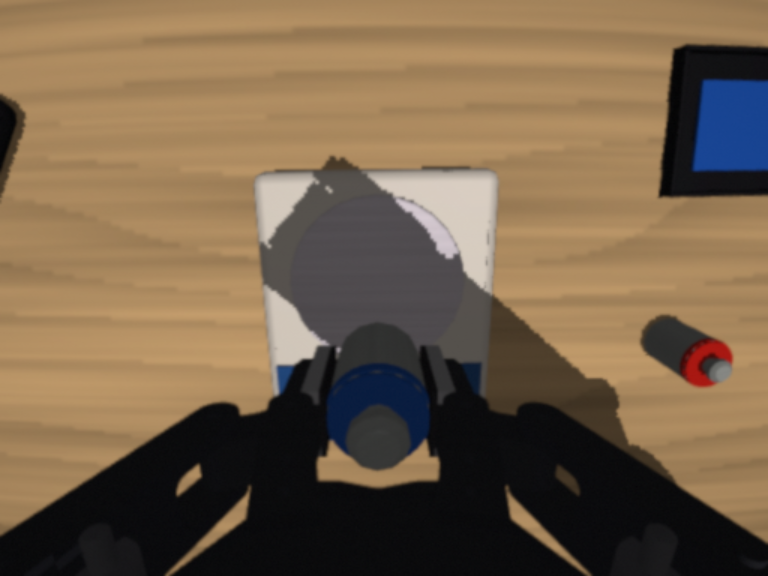

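Request:
apply_moves(moves="0.6 0 -0.03 0.1 0 0 0;0.6 0 0 0.2 0 0 0;0.6 0 0 0.2 0 0 0;0.6 0 0 0.12 0 0 0;0.6 0 0 0.08 0 0 0;0.6 0 0 0.03 0 0 0;0.6 0 0 0 0 0 0;0.6 0 0 0 0 0 0;0.6 0 0 0 0 0 0")

```text
t: 10.0
eef_pos: [0.5089, 0.3497, 0.0925]
tool_rot: [0.001, -0.707, 0.707, -0.0]
contact_force: [0.7, -0.3, -1.8]
gripper_width: 0.358
```

Run:
```python
from h import *
P=[bot.get_obs()["eef_pos"]]
p=cam("wrist"); save(p,"w5",1.5); P.append(bot.get_obs()["eef_pos"]); print(P,bot.get_obs()["contact_force"])
T=pose();
for z in (.07,.075,.08):
  b=fit(p,"steel_blue",T[:2,3],z,.05); print(z,b)
s=cam("scene"); save(s,"s5",1.5)
for z in (.07,.075,.08):
  b=fit(s,"steel_blue",T[:2,3],z,.05); print(z,b)
```

```text
[array([0.50892955, 0.34967456, 0.09249723]), array([0.50891262, 0.34962913, 0.09254986])] [-0.00285904 -0.43856635 -2.25783314]
0.07 (np.float64(0.008102246200025812), array([0.50081037, 0.34963089]), 1.149404166779258, 0.75)
0.075 (np.float64(0.0050159654451764684), array([0.50389667, 0.3496159 ]), 1.0665463116192768, 0.75)
0.08 (np.float64(0.001934360996255745), array([0.50697826, 0.34962722]), 0.9851085018180133, 0.75)
0.07 (np.float64(0.00997265218976248), array([0.49949365, 0.34635241]), 0.8370914618697746, 0.63)
0.075 (np.float64(0.004733895213062703), array([0.50454557, 0.34780194]), 0.8279664202480892, 0.63)
0.08 (np.float64(0.000804044040046905), array([0.50959945, 0.3492111 ]), 0.8140938770481705, 0.63)
```

View pics/s5.png

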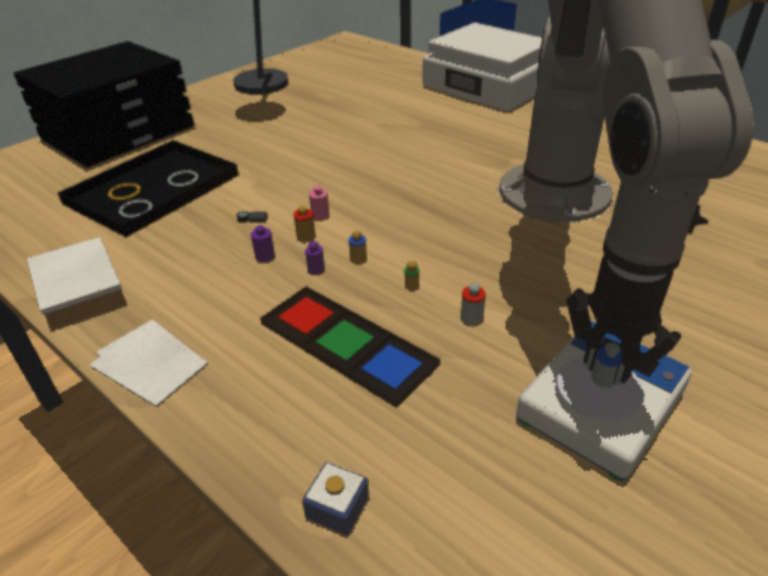

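Request:
apply_moves(moves="0.6 0.02 0 0.04 0 0 0;0.6 0 0 0.03 0 0 0;0.6 0 0 0 0 0 0;0.6 0 0 0 0 0 0")

```text
t: 10.73
eef_pos: [0.5079, 0.3462, 0.0824]
tool_rot: [-0.001, -0.707, 0.707, 0.0]
contact_force: [0.2, 0.2, -2.4]
gripper_width: 0.357
```

Request:
apply_moves(moves="0.6 0 0 0.012 0 0 0;0.6 0 0 0 0 0 0;0.6 0 0 0 0 0 0")

```text
t: 10.98
eef_pos: [0.5082, 0.3467, 0.0815]
tool_rot: [0.0, -0.707, 0.707, 0.0]
contact_force: [0.5, -0.0, -3.7]
gripper_width: 0.355
```

Request:
apply_moves(moves="0.6 0 0 0.01 0 0 0;0.6 0 0 0 0 0 0;0.6 0 0 0 0 0 0")

```text
t: 11.23
eef_pos: [0.5084, 0.3468, 0.0805]
tool_rot: [0.0, -0.707, 0.707, -0.0]
contact_force: [0.7, 0.5, -0.8]
gripper_width: 0.359
```

Request:
apply_moves(moves="0.6 0 0 0.005 0 0 0;0.6 0 0 0 0 0 0;0.6 0 0 0 0 0 0")

```text
t: 11.48
eef_pos: [0.5084, 0.3468, 0.0804]
tool_rot: [0.0, -0.707, 0.707, -0.0]
contact_force: [-1.7, -1.6, 6.2]
gripper_width: 0.362
```

Request:
apply_moves(moves="0 0 0 0 0 0 0;-0.2 0 0 0 0 0 0;-0.4 0 0 0 0 0 0;-0.4 0 0 0 0 0 0;-0.4 0 0 0 0 0 0;-0.4 0 0 -0.1 0 0 0;-0.4 0 0 -0.2 0 0 0;-0.4 0 0 -0.3 0 0 0;-0.4 0 0 -0.3 0 0 0;-0.4 0 0 -0.3 0 0 0;-0.4 0 0 -0.1 0 0 0")

```text
t: 12.4
eef_pos: [0.51, 0.3486, 0.2428]
tool_rot: [0.005, -0.707, 0.707, -0.001]
contact_force: [0.2, 0.5, 1.0]
gripper_width: 0.699
```

Request:
apply_moves(moves="-0.4 0.1 0 0 0 0 0;-0.4 0.2 0 0 0 0 0;-0.4 0.3 0.02 0 0 0 0;-0.4 0.34 0.02 0 0 0 0;-0.4 0.34 0.02 0 0 0 0;-0.4 0.34 0.02 0 0 0 0;-0.4 0.34 0.02 0 0 0 0;-0.4 0.34 0.02 0 0 0 0;-0.4 0.34 0.02 0 0 0 0;-0.4 0.34 0.02 0 0 0 0;-0.4 0.34 0.02 0 0 0 0;-0.4 0.34 0.02 0 0 0 0")

```text
t: 13.4
eef_pos: [0.4824, -0.095, 0.2352]
tool_rot: [-0.0, -0.707, 0.707, 0.0]
contact_force: [0.3, -0.1, 0.1]
gripper_width: 0.698
```

Request:
apply_moves(moves="-0.3 0.34 0.02 0 0 0 0;-0.3 0.34 0.02 0 0 0 0;-0.3 0.34 0.02 0 0 0 0;-0.3 0.34 0.02 0 0 0 0;-0.3 0.22 0.01 0 0 0 0;-0.3 0.1 0.01 0 0 0 0;-0.3 0 0 0 0 0 0;-0.3 0 0 0 0 0 0;-0.3 0 0 0 0 0 0")

```text
t: 14.15
eef_pos: [0.4722, -0.2919, 0.2353]
tool_rot: [-0.0, 0.708, -0.706, -0.001]
contact_force: [0.5, 0.2, -0.2]
gripper_width: 0.652
```

Run:
```python
from h import *
print(pose()[:3,3])
p=cam("wrist"); save(p,"w6",1.5); print(pose()[:3,3])
for n in ("brass_red","brass_blue"): print(n,fit(p,n,W0[n],0))
t=cam("top"); save(t,"t6",1.5); print(felts(t))
s=cam("scene"); save(s,"s6",1.5)
for c in (t,s): 
  print(fit(c,"steel_blue",(.508,.347),.07)); print(fit(c,"brass_red",W0["brass_red"],0))
```

```text
[ 0.47215079 -0.29194799  0.23534755]
[ 0.4723659  -0.29181937  0.23550122]
brass_red (np.float64(0.006527559262163024), array([ 0.4574467 , -0.28356927]), 0.9797225186766275, 0.56)
brass_blue (np.float64(0.004046989382364463), array([ 0.44475666, -0.15442051]), 0.9508455824245298, 0.83)
{'red': [(array([ 618.2, -105.2]), 70.7, 71.2, 89.4)], 'green': [(array([617.8, -14.3]), 66.5, 66.3, 2.9)], 'blue': [(array([613.2,  79.2]), 70.6, 70.0, 2.6)]}
(np.float64(0.002516614188362058), array([0.5063289, 0.3488817]), 0.8197246237592059, 0.59)
(np.float64(0.007830599988944281), array([ 0.45577473, -0.28398111]), 0.9730630380449875, 0.52)
(np.float64(0.0008346783684611814), array([0.50752437, 0.34768591]), 0.9882768183537124, 0.62)
(np.float64(0.00793788964960894), array([ 0.45943366, -0.27990836]), 0.9302710531760812, 0.8)
```

View pics/w6.png

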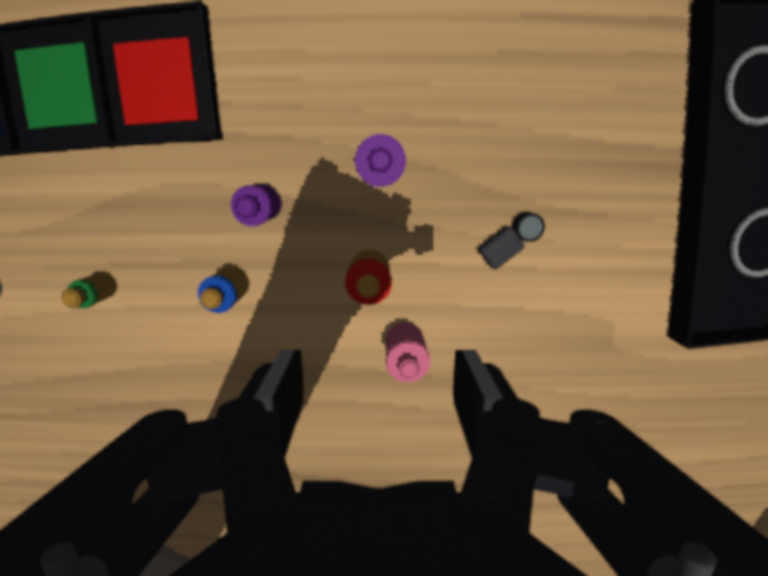

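View pics/s6.png

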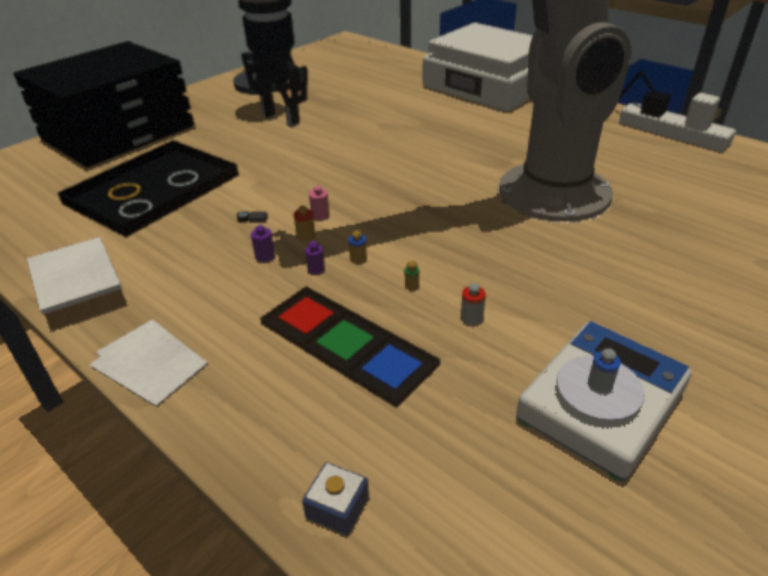

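Request:
apply_moves(moves="-0.3 -0.03 0.06 0.2 0 0 0;-0.3 -0.037 0.06 0.3 0 0 0;-0.3 0 0 0.3 0 0 0;-0.3 0 0 0.22 0 0 0;-0.3 0 0 0.1 0 0 0;-0.3 0 0 0 0 0 0;-0.3 0 0 0 0 0 0;-0.3 0 0 0 0 0 0")

```text
t: 15.27
eef_pos: [0.4585, -0.2866, 0.1025]
tool_rot: [0.0, -0.707, 0.707, -0.001]
contact_force: [0.9, -0.8, 0.2]
gripper_width: 0.646
```

Run:
```python
from h import *
print(pose()[:3,3])
p=cam("wrist"); save(p,"w7",1.5); print(pose()[:3,3])
for n in ("brass_red",): print(n,fit(p,n,W0[n],0))
```

```text
[ 0.45850681 -0.28660028  0.10248338]
[ 0.45870109 -0.28669837  0.1027838 ]
brass_red (np.float64(0.006571249441221026), array([ 0.45748618, -0.28342521]), 0.9867648522241019, 0.61)
```

View pics/w7.png

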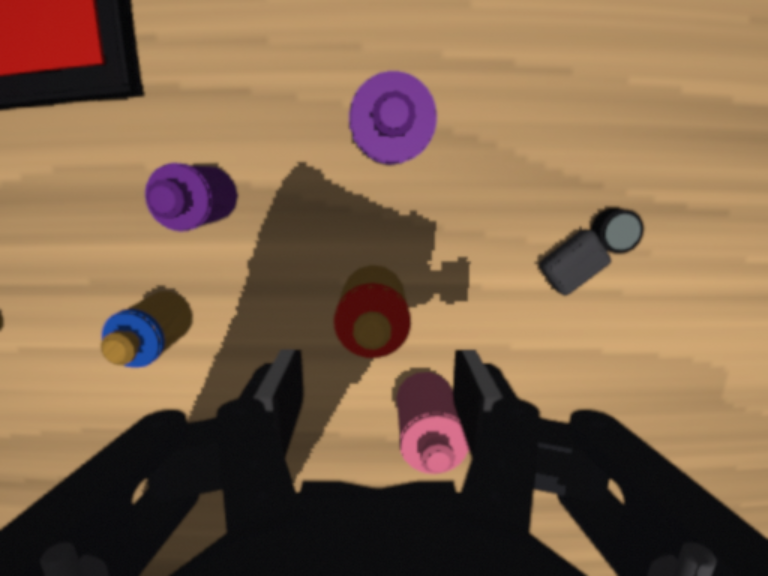

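Request:
apply_moves(moves="-0.3 -0.025 0.009 0.1 0 0 0;-0.3 0 0 0.2 0 0 0;-0.3 0 0 0.2 0 0 0;-0.3 0 0 0.13 0 0 0;-0.3 0 0 0.07 0 0 0;-0.3 0 0 0.033 0 0 0;-0.3 0 0 0 0 0 0;-0.3 0 0 0 0 0 0")

```text
t: 16.03
eef_pos: [0.4573, -0.2836, 0.0144]
tool_rot: [0.0, -0.707, 0.707, -0.001]
contact_force: [-0.0, 1.1, 1.0]
gripper_width: 0.646
```

Request:
apply_moves(moves="0.4 0 0 0 0 0 0;0.4 0 0 0 0 0 0;0.4 0 0 0 0 0 0;0.4 0 0 0 0 0 0;0.4 0 0 0 0 0 0;0.4 0 0 0 0 0 0", force=60)

```text
t: 16.53
eef_pos: [0.4574, -0.2837, 0.0147]
tool_rot: [0.0, -0.707, 0.707, -0.001]
contact_force: [-1.1, 0.1, 5.6]
gripper_width: 0.431
```

Request:
apply_moves(moves="0.4 0 0 -0.05 0 0 0;0.4 0 0 -0.15 0 0 0;0.4 0 0 -0.28 0 0 0;0.4 0 0 -0.28 0 0 0;0.4 0 0 -0.2 0 0 0;0.4 0 0 -0.08 0 0 0;0.4 0 0 0 0 0 0")

```text
t: 17.12
eef_pos: [0.4576, -0.2837, 0.1404]
tool_rot: [0.001, -0.707, 0.707, -0.002]
contact_force: [0.3, -0.1, -5.8]
gripper_width: 0.423
```

Request:
apply_moves(moves="0.4 -0.09 -0.08 0 0 0 0;0.4 -0.2 -0.18 0 0 0 0;0.4 -0.23 -0.21 0 0 0 0;0.4 -0.23 -0.21 0 0 0 0;0.4 -0.23 -0.21 0 0 0 0;0.4 -0.23 -0.21 0 0 0 0;0.4 -0.19 -0.18 0 0 0 0;0.4 -0.09 -0.08 0 0 0 0;0.4 0 0 0 0 0 0;0.4 0 0 0 0 0 0;0.4 0 0 0 0 0 0")

```text
t: 18.03
eef_pos: [0.6178, -0.1056, 0.1362]
tool_rot: [-0.002, -0.707, 0.708, 0.001]
contact_force: [0.8, 0.1, -5.6]
gripper_width: 0.429
```

Run:
```python
from h import *
print(pose()[:3,3])
p=cam("wrist"); save(p,"w8",1.5); T=pose();print(T)
print(fit(p,"brass_red",T[:2,3],T[2,3]-.0146)); print(felts(p))
s=cam("scene");print(fit(s,"brass_red",T[:2,3],T[2,3]-.0146));
```

```text
[ 0.61784958 -0.10556495  0.13617351]
[[-2.22638463e-03 -9.99992397e-01 -3.20151291e-03  6.17984150e-01]
 [-9.99997189e-01  2.22898386e-03 -8.08539244e-04 -1.06046306e-01]
 [ 8.15669217e-04  3.19970379e-03 -9.99994548e-01  1.36667360e-01]
 [ 0.00000000e+00  0.00000000e+00  0.00000000e+00  1.00000000e+00]]
(np.float64(0.00093063834339848), array([ 0.6187866 , -0.10557496]), 0.9727884000744415, 0.97)
{'red': [(array([ 620. , -105.6]), 65.7, 65.7, 2.0)], 'green': [(array([619.9, -14.3]), 66.1, 65.1, 2.3)], 'blue': [(array([614.6,  78.8]), 67.3, 67.7, 2.4)]}
(np.float64(0.0112529105995365), array([ 0.62869494, -0.10259567]), 0.5692017598994343, 0.49)
```

View pics/w8.png

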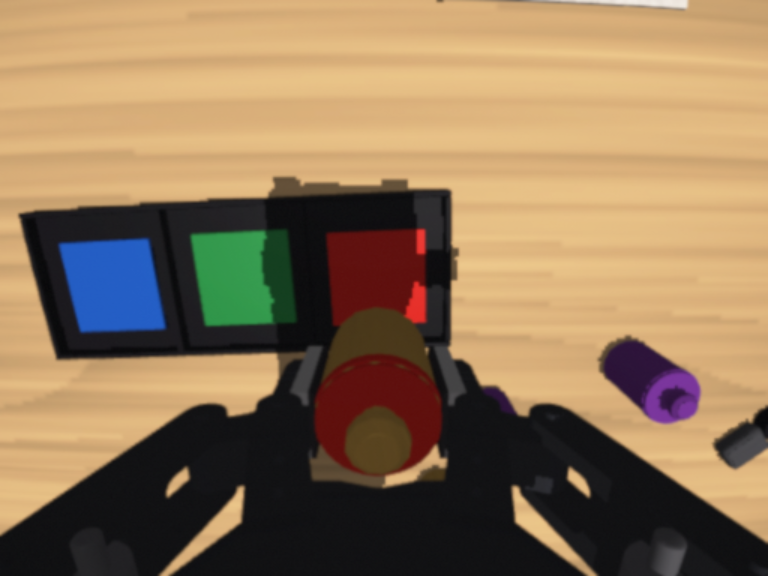

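Request:
apply_moves(moves="0.4 0 -0.015 0.1 0 0 0;0.4 0 0 0.2 0 0 0;0.4 0 0 0.25 0 0 0;0.4 0 0 0.2 0 0 0;0.4 0 0 0.1 0 0 0;0.4 0 0 0.05 0 0 0;0.4 0 0 0 0 0 0;0.4 0 0 0 0 0 0;0.4 0 0 0 0 0 0")

```text
t: 18.98
eef_pos: [0.623, -0.1046, 0.0318]
tool_rot: [0.001, -0.707, 0.707, -0.001]
contact_force: [0.4, 0.1, -4.2]
gripper_width: 0.429
```

Request:
apply_moves(moves="0.4 0 0 0.025 0 0 0;0.4 0 0 0 0 0 0;0.4 0 0 0 0 0 0")

```text
t: 19.23
eef_pos: [0.6218, -0.1044, 0.0277]
tool_rot: [0.0, -0.707, 0.707, -0.0]
contact_force: [0.7, -0.1, -5.6]
gripper_width: 0.432
```

Request:
apply_moves(moves="0.4 0.006 0.015 0.03 0 0 0;0.4 0 0 0 0 0 0;0.4 0 0 0 0 0 0")

```text
t: 19.48
eef_pos: [0.6193, -0.1052, 0.0233]
tool_rot: [-0.0, -0.707, 0.707, 0.0]
contact_force: [-0.5, 0.5, -4.8]
gripper_width: 0.428
```

Request:
apply_moves(moves="0.4 0 0 0.01 0 0 0;0.4 0 0 0 0 0 0;0.4 0 0 0 0 0 0")

```text
t: 19.73
eef_pos: [0.6198, -0.1052, 0.0228]
tool_rot: [-0.0, -0.707, 0.707, -0.0]
contact_force: [-2.8, -0.1, 2.3]
gripper_width: 0.431
```

Request:
apply_moves(moves="0.2 0 0 0 0 0 0;0 0 0 0 0 0 0;-0.2 0 0 0 0 0 0;-0.3 0 0 0 0 0 0;-0.3 0 0 0 0 0 0;-0.3 0 0 -0.1 0 0 0;-0.3 0 0 -0.2 0 0 0;-0.3 0 0 -0.3 0 0 0;-0.3 0 0 -0.3 0 0 0;-0.3 0 0 -0.3 0 0 0;-0.3 0 0 -0.2 0 0 0;-0.3 0 0 0 0 0 0")

```text
t: 20.73
eef_pos: [0.6235, -0.1055, 0.198]
tool_rot: [0.004, -0.707, 0.707, -0.004]
contact_force: [0.5, -1.4, 0.6]
gripper_width: 0.652
```

Request:
apply_moves(moves="-0.3 0.04 0.13 0 0 0 0;-0.3 0.08 0.28 0 0 0 0;-0.3 0.08 0.3 0 0 0 0;-0.3 0.08 0.3 0 0 0 0;-0.3 0.08 0.27 0 0 0 0;-0.3 0.05 0.18 0 0 0 0;-0.3 0 0 0.2 0 0 0;-0.3 0 0 0.2 0 0 0;-0.3 0 0 0.2 0 0 0;-0.3 0 0 0 0 0 0;-0.3 0 0 0 0 0 0;-0.3 0 0 0 0 0 0")

```text
t: 21.73
eef_pos: [0.4454, -0.1543, 0.1195]
tool_rot: [0.0, -0.707, 0.707, -0.001]
contact_force: [0.7, -0.8, 0.0]
gripper_width: 0.652
```

Run:
```python
from h import *
print(pose()[:3,3])
p=cam("wrist"); save(p,"w9",1.5); T=pose();print(T[:3,3])
for n in ("brass_blue","brass_green"): print(n,fit(p,n,W0[n],0))
print(fit(p,"brass_red",(.62,-.105),.008));
s=cam("top"); save(s,"t9",1.5);print(fit(s,"brass_red",(.62,-.105),.008)); print(fit(s,"brass_blue",W0["brass_blue"],0))
s=cam("scene");print(fit(s,"brass_red",(.62,-.105),.008)); print(fit(s,"brass_blue",W0["brass_blue"],0))
```

```text
[ 0.44535247 -0.15434319  0.11953645]
[ 0.4456656  -0.15440877  0.11982662]
brass_blue (np.float64(0.004104728531886398), array([ 0.44477958, -0.15454513]), 0.9778880287412857, 0.93)
brass_green (np.float64(0.003703147640900938), array([ 0.44271048, -0.02730819]), 0.9502176793488548, 0.56)
(np.float64(0.0010574407082347384), array([ 0.62104493, -0.10483784]), 0.8828828828828829, 0.82)
None
None
(np.float64(0.0032072976847484845), array([ 0.62247792, -0.10296366]), 0.8010923987255348, 0.8)
(np.float64(0.0018313003881338557), array([ 0.44749255, -0.15024041]), 0.8053691275167785, 0.62)
```

View pics/w9.png

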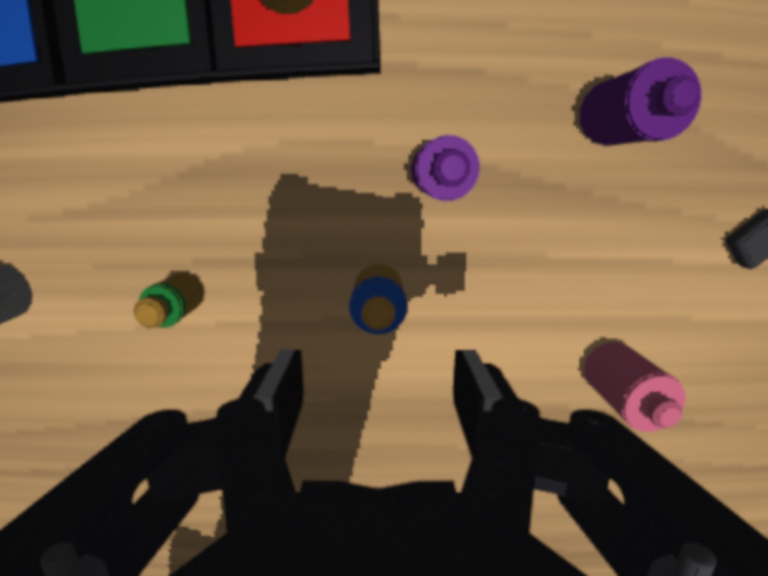

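View pics/t9.png

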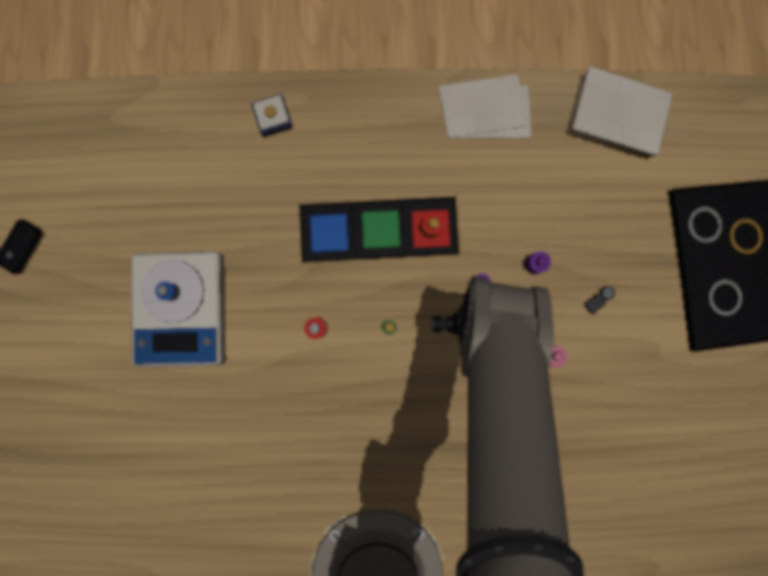

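Request:
apply_moves(moves="-0.3 0 0.006 0.12 0 0 0;-0.3 0 0 0.24 0 0 0;-0.3 0 0 0.26 0 0 0;-0.3 0 0 0.16 0 0 0;-0.3 0 0 0.08 0 0 0;-0.3 0 0 0.045 0 0 0;-0.3 0 0 0 0 0 0;-0.3 0 0 0 0 0 0")

```text
t: 22.9
eef_pos: [0.4444, -0.1544, 0.0104]
tool_rot: [0.0, -0.707, 0.707, -0.0]
contact_force: [0.5, -0.0, 0.3]
gripper_width: 0.653
```

Request:
apply_moves(moves="0.5 0 0 0 0 0 0;0.5 0 0 0 0 0 0;0.5 0 0 0 0 0 0;0.5 0 0 0 0 0 0;0.5 0 0 0 0 0 0;0.5 0 0 0 0 0 0", force=50)

```text
t: 23.4
eef_pos: [0.4447, -0.1545, 0.0111]
tool_rot: [0.001, -0.707, 0.707, -0.001]
contact_force: [-0.8, 0.0, 6.1]
gripper_width: 0.356
```

Request:
apply_moves(moves="0.5 0 0 -0.05 0 0 0;0.5 0 0 -0.15 0 0 0;0.5 0 0 -0.28 0 0 0;0.5 0 0 -0.3 0 0 0;0.5 0 0 -0.2 0 0 0;0.5 0 0 -0.1 0 0 0;0.5 0 0 0 0 0 0")

```text
t: 23.98
eef_pos: [0.4456, -0.1548, 0.1428]
tool_rot: [0.002, -0.707, 0.707, -0.003]
contact_force: [-0.1, -0.3, -3.3]
gripper_width: 0.361
```

Request:
apply_moves(moves="0.5 -0.1 -0.07 0 0 0 0;0.5 -0.22 -0.16 0 0 0 0;0.5 -0.27 -0.197 0 0 0 0;0.5 -0.27 -0.197 0 0 0 0;0.5 -0.27 -0.197 0 0 0 0;0.5 -0.27 -0.197 0 0 0 0;0.5 -0.25 -0.18 0 0 0 0;0.5 -0.2 -0.15 0 0 0 0;0.5 -0.09 -0.07 0 0 0 0;0.5 0 0 0 0 0 0;0.5 0 0 0 0 0 0;0.5 0 0 0 0 0 0")

```text
t: 24.98
eef_pos: [0.6127, 0.0765, 0.1382]
tool_rot: [-0.002, -0.706, 0.708, 0.0]
contact_force: [0.3, -0.9, -2.2]
gripper_width: 0.362
```

Run:
```python
from h import *
print(pose()[:3,3])
p=cam("wrist"); save(p,"w10",1.5); T=pose();print(T[:3,3])
print(fit(p,"brass_blue",T[:2,3],T[2,3]-.0108)); print(felts(p))
print(fit(p,"brass_red",(.62,-.105),.008));
```

```text
[0.61270757 0.07654214 0.13824381]
[0.61287693 0.07625471 0.13858074]
(np.float64(0.001091520434493088), array([0.6139228 , 0.07656711]), 0.9236178766195228, 0.85)
{'red': [], 'green': [(array([619.9, -14.9]), 65.7, 66.0, 2.3)], 'blue': [(array([615. ,  78.1]), 65.1, 65.8, 2.4), (array([517.9,  76.1]), 76.7, 74.6, 88.3)]}
(np.float64(0.0005903915797587158), array([ 0.62048348, -0.10533884]), 0.9797000287159551, 0.88)
```

View pics/w10.png

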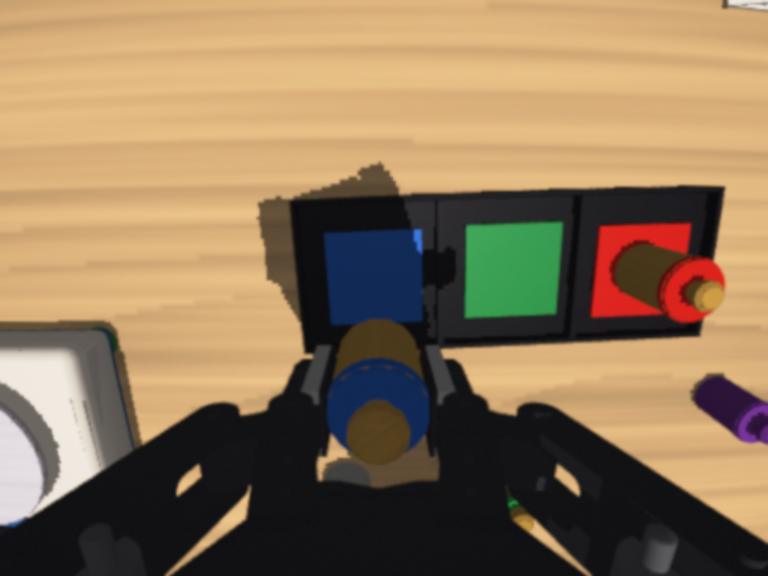

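Request:
apply_moves(moves="0.5 -0.018 -0.008 0.1 0 0 0;0.5 0 0 0.22 0 0 0;0.5 0 0 0.26 0 0 0;0.5 0 0 0.2 0 0 0;0.5 0 0 0.1 0 0 0;0.5 0 0 0.05 0 0 0;0.5 0 0 0 0 0 0;0.5 0 0 0 0 0 0;0.5 0 0 0 0 0 0;0.5 0 0 0 0 0 0")

```text
t: 25.97
eef_pos: [0.6163, 0.0809, 0.0294]
tool_rot: [0.001, -0.707, 0.707, -0.001]
contact_force: [-0.7, 0.2, -3.3]
gripper_width: 0.357
```

Request:
apply_moves(moves="0.5 0.014 0.012 0.03 0 0 0;0.5 0 0 0.02 0 0 0;0.5 0 0 0 0 0 0;0.5 0 0 0 0 0 0")

```text
t: 26.3
eef_pos: [0.6134, 0.0789, 0.0217]
tool_rot: [-0.0, -0.707, 0.707, 0.0]
contact_force: [-0.2, -0.3, -3.1]
gripper_width: 0.36
```

Request:
apply_moves(moves="0.5 0 0 0.015 0 0 0;0.5 0 0 0 0 0 0;0.5 0 0 0 0 0 0")

```text
t: 26.55
eef_pos: [0.6135, 0.079, 0.0199]
tool_rot: [-0.0, -0.707, 0.707, 0.0]
contact_force: [0.2, -0.7, -3.1]
gripper_width: 0.355
```

Request:
apply_moves(moves="0.5 0 -0.007 0.01 0 0 0;0.5 0 0 0 0 0 0;0.5 0 0 0 0 0 0")

```text
t: 26.8
eef_pos: [0.6143, 0.0791, 0.0192]
tool_rot: [-0.0, -0.707, 0.707, 0.0]
contact_force: [-2.8, -0.0, 3.5]
gripper_width: 0.353
```

Request:
apply_moves(moves="0.5 0 0 0.006 0 0 0;0.5 0 0 0 0 0 0;0.5 0 0 0 0 0 0")

```text
t: 27.05
eef_pos: [0.6144, 0.0791, 0.0191]
tool_rot: [-0.0, -0.707, 0.707, 0.0]
contact_force: [-5.3, -0.6, 9.8]
gripper_width: 0.359
```

Request:
apply_moves(moves="0.3 0 0 0 0 0 0;0.1 0 0 0 0 0 0;-0.1 0 0 0 0 0 0;-0.3 0 0 0 0 0 0;-0.3 0 0 0 0 0 0;-0.3 0 0 -0.1 0 0 0;-0.3 0 0 -0.2 0 0 0;-0.3 0 0 -0.3 0 0 0;-0.3 0 0 -0.3 0 0 0;-0.3 0 0 -0.3 0 0 0;-0.3 0 0 -0.2 0 0 0;-0.3 0 0 0 0 0 0")

```text
t: 28.05
eef_pos: [0.6181, 0.0797, 0.1934]
tool_rot: [0.005, -0.707, 0.707, -0.003]
contact_force: [0.4, -0.3, 0.1]
gripper_width: 0.647
```

Request:
apply_moves(moves="-0.3 0.08 0.13 0 0 0 0;-0.3 0.16 0.26 0 0 0 0;-0.3 0.18 0.3 0 0 0 0;-0.3 0.18 0.3 0 0 0 0;-0.3 0.17 0.27 0 0 0 0;-0.3 0.12 0.173 0 0 0 0;-0.3 0 0 0.2 0 0 0;-0.3 0 0 0.2 0 0 0;-0.3 0 0 0.2 0 0 0;-0.3 0 0 0 0 0 0;-0.3 0 0 0 0 0 0;-0.3 0 0 0 0 0 0")

```text
t: 29.05
eef_pos: [0.4437, -0.0273, 0.1151]
tool_rot: [0.0, -0.707, 0.707, -0.0]
contact_force: [0.5, 0.2, 0.2]
gripper_width: 0.652
```

Run:
```python
from h import *
print(pose()[:3,3])
p=cam("wrist"); save(p,"w11",1.5); T=pose();print(T[:3,3])
print(fit(p,"brass_green",W0["brass_green"],0)); print(fit(p,"brass_blue",(.615,.079),.008))
s=cam("scene");save(s,"s11",1.5);print(fit(s,"brass_blue",(.615,.079),.008))
```

```text
[ 0.44370982 -0.02732185  0.11511251]
[ 0.44407482 -0.0272988   0.11540837]
(np.float64(0.0038442474064892206), array([ 0.44244846, -0.02719552]), 0.9296235679214403, 0.79)
(np.float64(0.0004486882821251611), array([0.61510909, 0.07943523]), 0.8743856890112051, 0.81)
(np.float64(0.002305514207795934), array([0.61541838, 0.08126723]), 0.9195074067463859, 0.72)
```

View pics/w11.png

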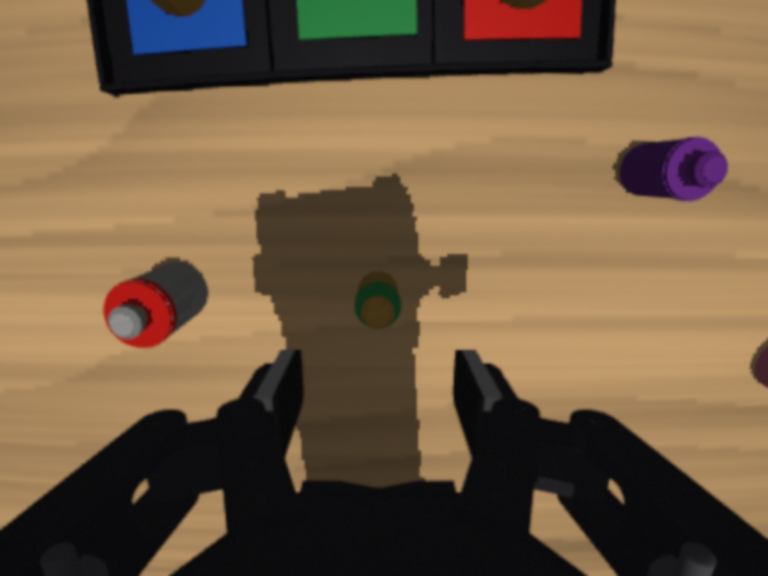

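View pics/s11.png

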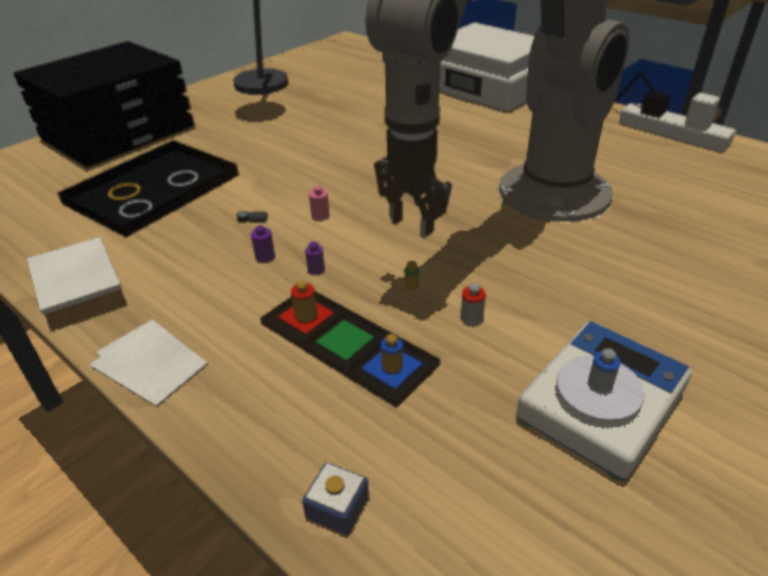

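Request:
apply_moves(moves="-0.3 0 0.011 0.12 0 0 0;-0.3 0 0 0.24 0 0 0;-0.3 0 0 0.24 0 0 0;-0.3 0 0 0.16 0 0 0;-0.3 0 0 0.08 0 0 0;-0.3 0 0 0.045 0 0 0;-0.3 0 0 0 0 0 0;-0.3 0 0 0 0 0 0")

```text
t: 29.97
eef_pos: [0.4423, -0.0274, 0.0085]
tool_rot: [0.0, -0.707, 0.707, -0.0]
contact_force: [-0.1, 0.3, 0.2]
gripper_width: 0.65
```

Request:
apply_moves(moves="0.6 0 0 0 0 0 0;0.6 0 0 0 0 0 0;0.6 0 0 0 0 0 0;0.6 0 0 0 0 0 0;0.6 0 0 0 0 0 0;0.6 0 0 0 0 0 0", force=40)

```text
t: 30.47
eef_pos: [0.4424, -0.0274, 0.0089]
tool_rot: [0.001, -0.707, 0.707, -0.001]
contact_force: [-0.9, -0.5, 8.0]
gripper_width: 0.287
```

Request:
apply_moves(moves="0.6 0 0 -0.05 0 0 0;0.6 0 0 -0.15 0 0 0;0.6 0 0 -0.28 0 0 0;0.6 0 0 -0.3 0 0 0;0.6 0 0 -0.2 0 0 0;0.6 0 0 -0.1 0 0 0;0.6 0 0 0 0 0 0")

```text
t: 31.05
eef_pos: [0.4436, -0.0275, 0.1407]
tool_rot: [0.002, -0.707, 0.707, -0.002]
contact_force: [0.3, -0.3, -1.2]
gripper_width: 0.284
```

Request:
apply_moves(moves="0.6 -0.01 -0.09 0 0 0 0;0.6 -0.016 -0.2 0 0 0 0;0.6 -0.02 -0.26 0 0 0 0;0.6 -0.02 -0.27 0 0 0 0;0.6 -0.02 -0.27 0 0 0 0;0.6 -0.015 -0.2 0 0 0 0;0.6 -0.005 -0.12 0 0 0 0;0.6 0 -0.07 0 0 0 0;0.6 0 0 0 0 0 0;0.6 0 0 0 0 0 0;0.6 0 0 0 0 0 0")

```text
t: 31.97
eef_pos: [0.6178, -0.015, 0.1365]
tool_rot: [-0.001, -0.707, 0.707, 0.001]
contact_force: [0.1, -0.6, -1.8]
gripper_width: 0.285
```

Run:
```python
from h import *
print(pose()[:3,3])
p=cam("wrist"); save(p,"w12",1.5); T=pose();print(T[:3,3])
print(fit(p,"brass_green",T[:2,3],T[2,3]-.0086)); print(felts(p))
print(fit(p,"brass_blue",(.615,.079),.008));print(fit(p,"brass_red",(.62,-.105),.008))
```

```text
[ 0.61776525 -0.01495605  0.13654382]
[ 0.61789919 -0.01496491  0.13693186]
(np.float64(0.001269274387439693), array([ 0.61916359, -0.01485376]), 0.922320134217256, 0.7)
{'red': [(array([ 616.5, -111.7]), 74.4, 78.9, 2.7)], 'green': [(array([619.6, -15.4]), 64.9, 64.9, 2.3), (array([533.8, -14.7]), 57.3, 52.1, 90.0)], 'blue': [(array([614.4,  82.1]), 67.1, 72.6, 2.3)]}
(np.float64(0.0005962300244843025), array([0.61440405, 0.07898157]), 0.9689844535540258, 0.61)
(np.float64(0.000680106626535278), array([ 0.61972043, -0.10561999]), 1.006338161124147, 0.98)
```

View pics/w12.png

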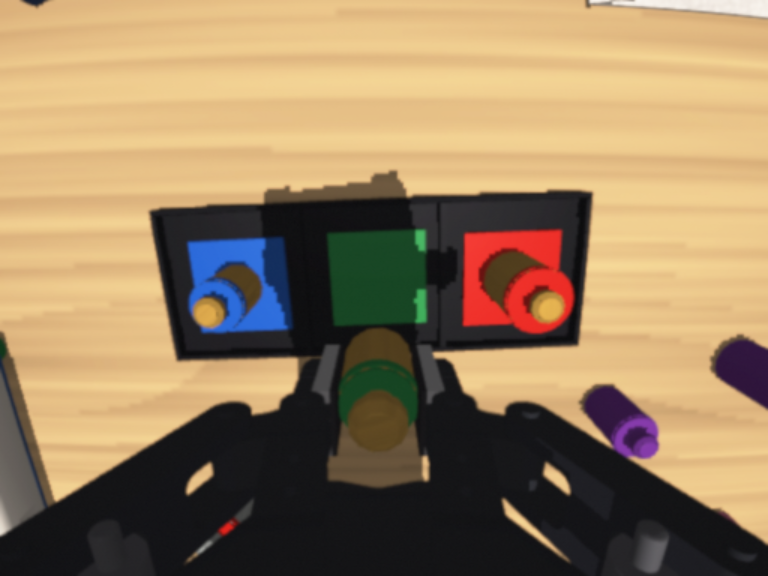

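Request:
apply_moves(moves="0.6 0 -0.005 0.1 0 0 0;0.6 0 0 0.22 0 0 0;0.6 0 0 0.26 0 0 0;0.6 0 0 0.2 0 0 0;0.6 0 0 0.1 0 0 0;0.6 0 0 0.06 0 0 0;0.6 0 0 0 0 0 0;0.6 0 0 0 0 0 0;0.6 0 0 0 0 0 0;0.6 0 0 0 0 0 0")

```text
t: 33.0
eef_pos: [0.6211, -0.0147, 0.0262]
tool_rot: [0.001, -0.707, 0.707, -0.001]
contact_force: [-0.1, 0.1, -1.9]
gripper_width: 0.287
```

Request:
apply_moves(moves="0.6 0 0.01 0.03 0 0 0;0.6 0 0 0.02 0 0 0;0.6 0 0 0 0 0 0;0.6 0 0 0 0 0 0")

```text
t: 33.33
eef_pos: [0.6185, -0.0148, 0.0186]
tool_rot: [-0.0, -0.707, 0.707, 0.0]
contact_force: [0.1, 0.8, -1.2]
gripper_width: 0.291
```

Request:
apply_moves(moves="0.6 0 0 0.015 0 0 0;0.6 0 0 0 0 0 0;0.6 0 0 0 0 0 0")

```text
t: 33.58
eef_pos: [0.6189, -0.0148, 0.0171]
tool_rot: [0.0, -0.707, 0.707, -0.0]
contact_force: [-0.4, -0.8, 0.8]
gripper_width: 0.287
```

Request:
apply_moves(moves="0.6 0 -0.004 0.005 0 0 0;0.6 0 0 0 0 0 0;0.6 0 0 0 0 0 0")

```text
t: 33.83
eef_pos: [0.619, -0.0147, 0.017]
tool_rot: [-0.0, -0.707, 0.707, 0.0]
contact_force: [-3.7, 0.7, 6.8]
gripper_width: 0.29
```

Request:
apply_moves(moves="0.4 0 0 0 0 0 0;0.2 0 0 0 0 0 0;0 0 0 0 0 0 0;-0.2 0 0 0 0 0 0;-0.2 0 0 0 0 0 0;-0.2 0 0 -0.1 0 0 0;-0.2 0 0 -0.2 0 0 0;-0.2 0 0 -0.3 0 0 0;-0.2 0 0 -0.3 0 0 0;-0.2 0 0 -0.3 0 0 0;-0.2 0 0 -0.2 0 0 0;-0.2 0 0 0 0 0 0")

```text
t: 34.83
eef_pos: [0.6228, -0.0146, 0.1916]
tool_rot: [0.004, -0.707, 0.707, -0.004]
contact_force: [0.3, 0.1, 0.6]
gripper_width: 0.602
```

Request:
apply_moves(moves="-0.2 0 0 -0.2 0 0 0;-0.2 0 0 -0.3 0 0 0;-0.2 0 0 -0.3 0 0 0;-0.2 0 0 -0.1 0 0 0;-0.2 0 0 0 0 0 0;-0.2 0 0 0 0 0 0;-0.2 0 0 0 0 0 0")

```text
t: 35.42
eef_pos: [0.6182, -0.0148, 0.2909]
tool_rot: [-0.001, -0.707, 0.707, 0.001]
contact_force: [-0.6, 0.7, -0.8]
gripper_width: 0.6
```

Run:
```python
from h import *
print(pose()[:3,3])
G=dict(brass_red=(.62,-.105,.008),brass_blue=(.615,.079,.008),brass_green=(.62,-.0148,.008),steel_blue=(.508,.347,.07),steel_red=(.441,.101,0))
for c in("wrist","scene","top"):
    p=cam(c); save(p,c+"13",1.5)
    for n,g in G.items():
        b=fit(p,n,g[:2],g[2]); print(c,n,b and (np.round(b[1],4),round(b[2],2)))
    print(felts(p))
```

```text
[ 0.61822226 -0.01484235  0.29090445]
wrist brass_red (array([ 0.6203, -0.1062]), 1.01)
wrist brass_blue (array([0.6144, 0.0794]), 0.94)
wrist brass_green (array([ 0.6175, -0.0147]), 1.03)
wrist steel_blue (array([0.5066, 0.3475]), 1.01)
wrist steel_red None
{'red': [(array([ 620. , -106.6]), 67.7, 67.7, 2.0)], 'green': [(array([619.6, -16.2]), 65.7, 62.6, 3.3)], 'blue': [(array([614.7,  79.9]), 67.9, 66.0, 2.1)]}
scene brass_red (array([ 0.6225, -0.1012]), 0.94)
scene brass_blue (array([0.6142, 0.0799]), 0.88)
scene brass_green (array([ 0.6212, -0.0112]), 0.97)
scene steel_blue (array([0.5084, 0.3484]), 1.0)
scene steel_red (array([0.4444, 0.104 ]), 0.94)
{'red': [(array([ 620.9, -104. ]), 70.9, 71.3, 1.8)], 'green': [], 'blue': [(array([615.6,  81.4]), 67.9, 63.8, 2.4)]}
top brass_red None
top brass_blue (array([0.6126, 0.0794]), 0.92)
top brass_green None
top steel_blue (array([0.5062, 0.3489]), 0.75)
top steel_red (array([0.4413, 0.1024]), 0.9)
{'red': [], 'green': [], 'blue': [(array([612.5,  83. ]), 62.4, 70.9, 89.7)]}
```

View pics/wrist13.png

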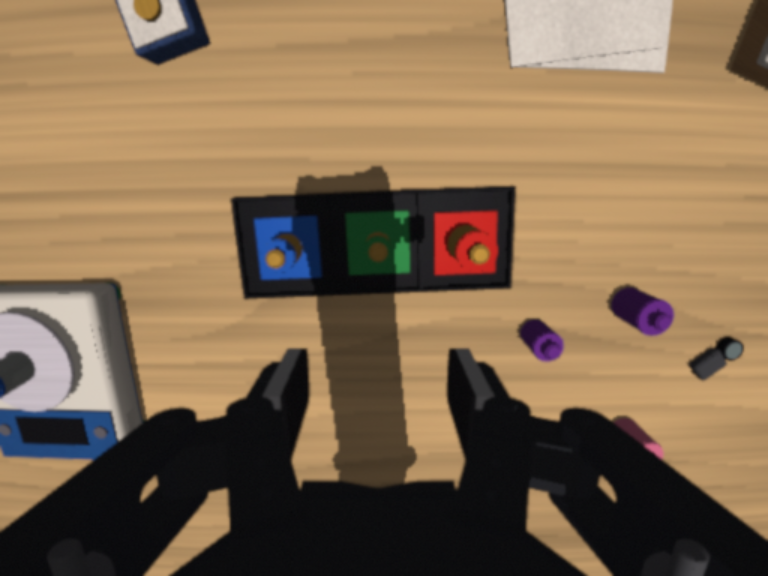

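View pics/scene13.png

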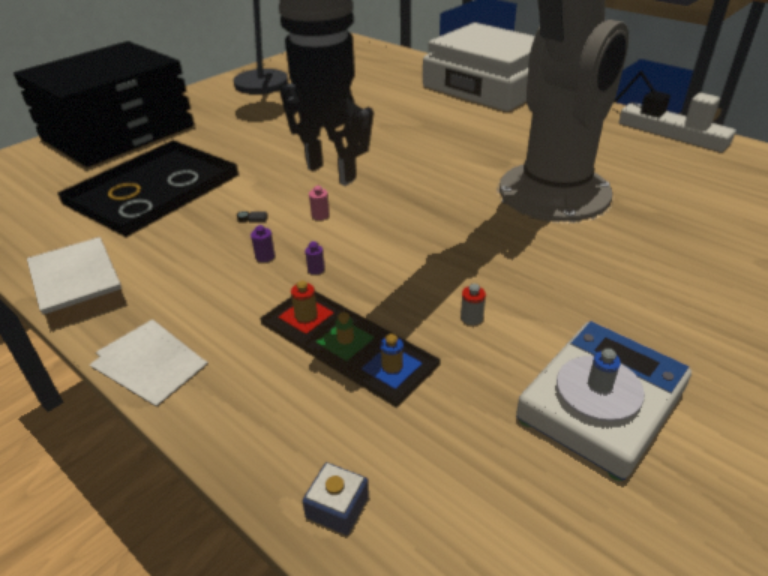

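All four weights stand upright within about 2 mm of their targets. I'm handing in.

```bash
python3 -c "
from station import bot
print(bot.hand_in())"
```

```text
the job is handed in; nothing more can be done
None
```

I've packed the three brass weights into the case and moved the blue-ringed steel weight to the balance pan. The job was handed in at about 36 s of robot time; the hand-in gave no verdict.

- **Order:** I took the steel weight out first, because it stood on the green felt. Then I packed brass red, brass blue and brass green, each on its own colour.
- **Brass weights:** the last camera pictures show all three upright. The wrist camera puts each within about 2 mm of the middle of its pad. The scene camera puts red and green up to about 4 mm further over in y, but it read the brass weights' y by about the same amount before I moved them. The top camera did not find red and green in that last check.
- **Steel blue on the pan:** it stands within about 2 mm of the pan's centre in all three cameras.
- **Left alone:** I did not touch the red-ringed steel weight, the loupe or the purple and pink look-alikes. They are upright and look unmoved in the pictures.
- **Force:** the highest reading I saw at the wrist was about 11 N, as the weights touched down. The gripper was well clear of everything at hand-in.

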